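# Catch the falling paint-case lid and close it softly

### The job

The wooden paint case stands open with its lid leaning back: with a finger, tip the lid forward past upright so that it starts to fall shut by itself, then catch it from below on the fingers while it is still well open and stop it there for a moment. Still supporting it, lower it slowly, taking several seconds, until it is shut (never let it drop the last stretch) and take the fingers away; only touch the lid gently, never pinch it, and leave everything else on the table where it stands.

Things in the scene. Friction and masses are not known exactly. Their poses are not given: they have to be found in the camera images.
- case: Wooden paint case, open box 130 x 210 x 55 mm (x, y, z) with coloured pans inside, fixed to the table. Origin at the centre of its underside, on the table; its x axis points from its front to its back (hinge side), the hinge runs along its y axis, z up. Its front faces the robot's right (world -y), turned by up to 0.35 rad either way.
- lid (a joint): Angle of the lid in rad: 0 shut (level), pi/2 upright, 1.8 at its stop, leaning back; it starts at or sinks back to the stop. The hinge is damped but has no other friction: tipped past upright, the lid falls by itself at about 0.5 x cos(angle) rad/s (0.4 to 0.6), so from 1.35 to 0.4 rad takes about 4 s. Pushing or holding it takes 1 to 3 N at the front edge.
- lid_edge (a point): Middle of the lid's front edge, half-way through its thickness. The lid is a flat pale board, 150 mm from hinge to this edge, 214 mm wide, 8 mm thick, about 0.25 kg, with a red strip along this edge and a white plate on its inside. Shut, the edge is 59.5 mm above the table and overhangs the case's front wall by 20 mm, a lip under which a finger fits.
- lid_hinge (a point): Middle of the hinge axis, at the back rim of the case: 65 mm behind the case's centre, 55.5 mm above the table. The lid's inner (lower) face lies in the plane of the axis.
- red_pot: Closed red paint pot, 60 mm across, 75 mm high, loose, behind the case's hinge, at the near or the far side; origin at the centre of its underside. Leave it alone.
- yellow_pot: Closed yellow paint pot, 60 mm across, 75 mm high, loose, next to the red one behind the hinge; origin at the centre of its underside. Leave it alone.
- water_bowl: Grey bowl, 120 mm across, 55 mm high, far left; origin at the centre of its underside. Leave it alone.
- brush: Paint brush, 200 mm long, lying at the right near the robot; origin under its middle, handle to its own -x. Leave it alone.
- glue: White glue bottle, 50 mm across, 130 mm high, at the right; origin at the centre of its underside. Leave it alone.
- palette: White palette, 130 x 190 x 7 mm, with paint blobs, at the left near the robot; origin at the centre of its underside. Leave it alone.
- tray: Black open tray, 200 x 150 x 28 mm, on the right, further out; origin at the centre of its underside. Leave it alone.

How it is judged:
On the way, in this order (a step that is already met when the one before it is completed fails the run):
1. the lid has been tipped forward past upright (below 1.45 rad) (value of joint lid below 1.45 rad), for 0.05 s.
2. caught: the lid rests on the fingers between 0.35 and 1.2 rad, all but still (0.12 rad/s), for 0.3 s (value of joint lid between 0.35 and 1.2 rad and velocity of joint lid between -0.12 and 0.12 rad/s and contact force between the fingers and lid above 0.1 N), for 0.3 s.
At the end, for the whole second after the job is handed in: The lid is shut (within 0.02 rad, 3 mm at its front edge) and still, and every loose thing is within 15 mm of where it stood (value of joint lid below 0.02 rad and velocity of joint lid between -0.05 and 0.05 rad/s and distance of each of red_pot, yellow_pot, water_bowl, brush, glue, palette, tray from where it was at the start of the episode below 0.015 m); the robot touches nothing.
It fails at once if the lid drops: closes faster than 0.33 rad/s (50 mm/s at its edge) between 0.35 and 0.06 rad from shut (value of joint lid between 0.06 and 0.35 rad and velocity of joint lid below -0.33 rad/s).
It fails at once if the lid is pinched: fingers press on its outer and its inner face at once (over 1 N each) while it is between 1.2 and 0.1 rad (value of joint lid between 0.1 and 1.2 rad and contact force between the fingers and lid_c0 above 1 N and contact force between the fingers and lid_c1 above 1 N).
It fails at once if the lid is struck or forced: more than 25 N between the fingers and the lid (contact force between the fingers and lid above 25 N).
It fails at once if a loose thing beside the case is pushed, lifted or carried (moved more than 15 mm) (distance of any of red_pot, yellow_pot, water_bowl, brush, glue, palette, tray from where it was at the start of the episode above 0.015 m).
It also fails if it takes over 61 s, if anything falls off the work surface, if the arm or the gripper's body presses on something with over 40 N, if the wrist force passes 120 N, or if a joint passes its speed limit or range.

### The arm

A 6-joint arm with a two-finger parallel gripper is mounted at the origin on the work surface. World frame = base frame: x ahead of the robot, y to its left, z up, the work surface at z = 0. Lengths are in m, angles in rad, forces in N, time in s.
With the tool pointing down it reaches from about 0.25 to 0.775 m from the base axis. Payload 4 kg.
Tool frame: the origin (TCP) lies at the very end of the fingers, on their centre line; the grasp point (between the pads) lies 19 mm behind it; z points along the fingers, y is the direction in which the jaws open and shut (so a half turn about z gives the same grasp; the last joint's range is limited). The gripper opens to 94 mm and grips with 3 to 60 N. Pads are 16 mm wide; open, the fingers measure 119 mm over their backs; the gripper's body (75 mm by 177 mm) begins 78 mm behind the grasp point.
Start: joints at [1.112, 0.087, 1.371, -0, 1.684, -0.103], TCP at [0.192, 0.516, 0.206] pointing down, gripper open.
Joint ranges: [-3.1, 3.1], [-0.76, 2.03], [0.27, 2.55], [-1.08, 4.22], [0.17, 2.65], [-2.57, 2.57]. Speed limits (rad/s): [2.79, 2.79, 3.14, 3.14, 3.14, 3.14].

### API

Orientations are given as [roll, pitch, yaw] about the fixed x, y, z axes, in that order (R = Rz(yaw) Ry(pitch) Rx(roll)).
In Python, from bench import robot, cams, models gives the robot as it stands.
- The arm moves only by the tool step_arm, never from a script. Its argument "series" is a list of rows, each a list of 5 numbers: the gripper command: -1 is shut, 1 is fully open, values between are in proportion, then the shift along the tool's x, y, z in mm, then the turn about the tool's z in degrees. A call has 1 to 20 rows; each row is the pose to reach, as a shift and turn from the pose commanded when the call began, along the tool's axes at that moment; what a row does not reach only later rows make up. A row lasts 1/8 s, in which the tool goes at most 62.5 mm and 10.7 degrees, less where a joint would pass 70% of its speed; a pose out of reach is approached as far as the arm can. A call with a gripper value outside its range is refused whole. The fingers move at their own pace and stop on an object; the grip force is fixed at half the most. Time passes only in rows, so rows that repeat a pose let the fingers close. It gives the time, the measured TCP pose, the force and the opening at its end, in the units of the state.
- robot.get_obs(): the state, without advancing time (a new reading comes with each control period).
- cams.snapshot(name): name is "scene" or "top" or "wrist"; returns a dict with "pixels" (400x640x3 uint8, red, green, blue), "fov_y" (degrees; the focal length in pixels is half the picture's height over the tangent of half this angle, whatever the lens; pixels are square), "cx", "cy" (the principal point, pixels), "k1" (the pictures are not rectified: a ray, as slopes to the right and down, at radius r is drawn at 1 + k1 r^2 times it, then the intrinsics apply), "R" (3x3) and "t" (3): a world point X has camera coordinates R X + t. Camera axes: x right, y down, z forward; pixel columns grow to the right and rows downward; lengths in m; the calibration is good to about 2 mm. A picture is of the moment at which its call begins. There is no depth.
- robot.close_job(): hands the job in, once; it reports no verdict.
Trained networks look in a picture, given as the dict that the camera call returned (one of the last four; its "shot" number tells which), for a name from the list of things; names that differ only in an ending like _2 or _b are one class to them, and where a whole thing is asked for, a point or a joint stands for the part that bears it (a point fixed in the world has none). Each returns a list of dicts, best first, with "p" (0 to 1); they miss things now and then, are a little off and sometimes report something else, mostly with a low value. They report only what shows in the picture. A call takes as long as a camera call.
- models.find_in(picture, label): "position" ([x, y, z] in m, in world coordinates, good to about 4 mm: the middle of the surface that is visible of it).
- models.pinpoint(picture, label): "position" ([x, y, z] in m, in world coordinates, good to about 4 mm: a listed point, or the origin of a listed thing).
The state is a dict: "time": time; "joint_positions": joint angles; "qvel": joint speeds; "joint_torque": joint torques, N m; "tool_pos": TCP position; "ee_rot": TCP orientation; "wrist_force": force on the tool from outside, world axes, zero at the start; "wrist_torque": the same for the moment, N m; "width": finger opening in m.
Only numpy, scipy, OpenCV 4.12 (cv2) and the standard library are available. Lean on these libraries where they do the work, as an engineer would, in place of code of your own. Each camera call takes 0.05 s, during which the arm holds its last target. There are 200 camera calls.

## Working session

There is one attempt and no reset: what is moved stays moved. The work goes in short steps, Python scripts to look and compute and a tool call to move; the robot and the scene stay as the last step left them, time stands still between calls to the robot, and variables do not carry over. Pictures are saved under pics/ and viewed, about 8 in all and at most 12, crops included, and the job is handed in when it is done.

Besides the shell and the picture viewer there is one more tool, called after "Call:" as name([rows], argument=value, ...), one row to a line, values as JSON. step_arm: Moves the arm, as the interface text tells. Its arguments: {"type":"object","properties":{"series":{"type":"array","items":{"type":"array","items":{"type":"number"}}}},"required":["series"]}

```bash
ls; mkdir -p pics
python3 - <<'E'
from bench import robot,cams,models
import cv2,numpy as np
o=robot.get_obs();print(o)
for n in ["scene","top"]:
    s=cams.snapshot(n);cv2.imwrite(f"pics/{n}0.png",s["pixels"][:,:,::-1])
    print(n,s["fov_y"],s["k1"],s["R"],s["t"])
    for l in ["case","lid_edge","lid_hinge","red_pot","yellow_pot","water_bowl","glue","palette","tray","brush"]:
        print(l,[(np.round(d["position"],3).tolist(),round(d["p"],2)) for d in models.pinpoint(s,l)[:2]])
print(robot.get_obs()["time"])
E
```

```text
pics
{'time': 0.0, 'joint_positions': array([ 1.11191134e+00,  8.79095107e-02,  1.37222642e+00, -2.67607899e-05,
        1.68357135e+00, -1.03112522e-01]), 'qvel': array([-0.000903  , -0.0008973 , -0.00017631,  0.00137713, -0.00087792,
       -0.00101412]), 'joint_torque': array([-1.72767908e-03, -3.40181637e+01, -3.02429688e+01,  7.16869463e-02,
        3.30324692e-02, -1.51210570e-04]), 'tool_pos': array([0.19135422, 0.51506803, 0.20434314]), 'ee_rot': array([-3.13948652e+00, -1.91202732e-04,  2.78581701e+00]), 'wrist_force': array([-0.98394679, -0.02468395,  0.25138307]), 'wrist_torque': array([ 0.0327119 , -0.03557713,  0.012398  ]), 'width': 0.09365109483854339}
scene 54.25961990812862 -0.08562327422396074 [[ 0.00505873  0.99993593 -0.0101264 ]
 [ 0.62935518 -0.01105305 -0.77703918]
 [-0.77710132 -0.00244227 -0.62937077]] [ 0.03206849 -0.24870595  1.62529746]
case [([0.542, 0.07, 0.0], 0.57)]
lid_edge [([0.53, 0.17, 0.204], 0.92)]
lid_hinge [([0.53, 0.137, 0.06], 0.78)]
red_pot [([0.608, 0.249, -0.001], 0.81)]
yellow_pot [([0.428, 0.221, 0.003], 0.54)]
water_bowl [([0.54, 0.446, -0.005], 0.74)]
glue [([0.451, -0.506, 0.002], 0.91)]
palette [([0.296, 0.45, 0.002], 0.71)]
tray [([0.624, -0.433, -0.004], 0.72)]
brush [([0.33, -0.38, -0.003], 0.58)]
top 46.12275339576281 -0.052559666416799156 [[-0.01833359 -0.99961328  0.02090879]
 [-0.98979388  0.01518969 -0.14169455]
 [ 0.14132216 -0.02329316 -0.98968959]] [-0.02751908  0.51218227  1.38373008]
case [([0.537, 0.077, 0.002], 0.55)]
lid_edge [([0.526, 0.176, 0.199], 0.83)]
lid_hinge [([0.532, 0.135, 0.058], 0.88)]
red_pot [([0.604, 0.253, -0.005], 0.89)]
yellow_pot [([0.423, 0.225, 0.001], 0.56)]
water_bowl [([0.539, 0.446, 0.0], 0.82)]
glue [([0.452, -0.505, -0.002], 0.58)]
palette []
tray [([0.628, -0.43, 0.001], 0.93)]
brush [([0.328, -0.375, 0.0], 0.63)]
1.1
```

View pictures.

View pics/scene0.png

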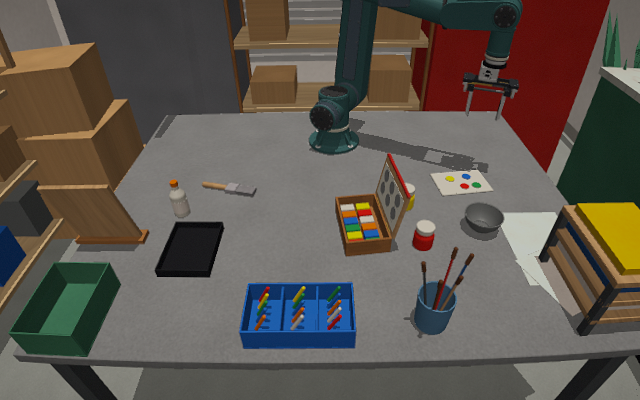

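View pics/top0.png

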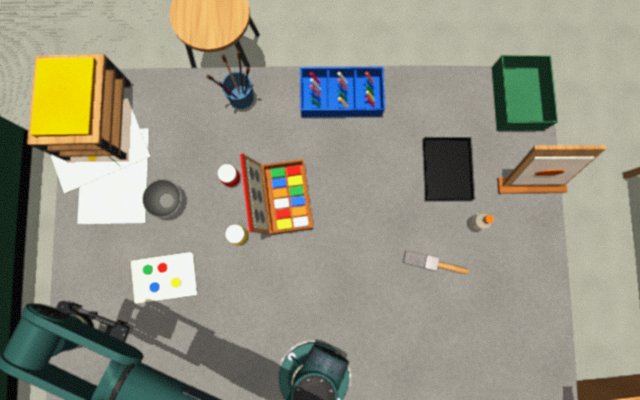

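```bash
cat > h.py <<'E'
import cv2,numpy as np
def ray(s,u,v):
    f=200/np.tan(np.radians(s["fov_y"]/2));K=np.array([[f,0,s["cx"]],[0,f,s["cy"]],[0,0,1]])
    p=cv2.undistortPoints(np.array([[[u,v]]],float),K,np.array([s["k1"],0,0,0,0.]))[0,0]
    R=np.array(s["R"]);return -R.T@s["t"],R.T@np.array([*p,1])
def atz(s,u,v,z):
    c,d=ray(s,u,v);return c+d*(z-c[2])/d[2]
def proj(s,X):
    f=200/np.tan(np.radians(s["fov_y"]/2));p=np.array(s["R"])@X+s["t"];p=p[:2]/p[2];p=p*(1+s["k1"]*(p@p));return p*f+[s["cx"],s["cy"]]
E
python3 - <<'E'
from bench import robot,cams
import cv2,numpy as np
from h import *
s=cams.snapshot("top");w=cams.snapshot("wrist");c=cams.snapshot("scene")
a=cv2.resize(s["pixels"][140:250,210:330],None,fx=3.3,fy=3.3,interpolation=cv2.INTER_CUBIC)
b=cv2.resize(c["pixels"][50:130,440:540],None,fx=3.96,fy=4.54,interpolation=cv2.INTER_CUBIC)
b=cv2.resize(b,(396,363));img=np.hstack([a,b]);img=np.vstack([img,cv2.resize(w["pixels"],(img.shape[1]//2,230))[:, :].repeat(1,0) if 0 else np.pad(cv2.resize(w["pixels"],(368,230)),((0,0),(0,img.shape[1]-368),(0,0)))])
cv2.imwrite("pics/c1.png",img[:,:,::-1])
for p in [(303,160),(312,230)]:print(atz(s,*p,.055))
for p in [(243,155),(252,233)]:print(atz(s,*p,.203))
E
```

```text
[0.64468849 0.02248155 0.055     ]
[ 0.43211482 -0.0015548   0.055     ]
[0.62527088 0.18170424 0.203     ]
[0.41378438 0.15667348 0.203     ]
```

View pics/c1.png

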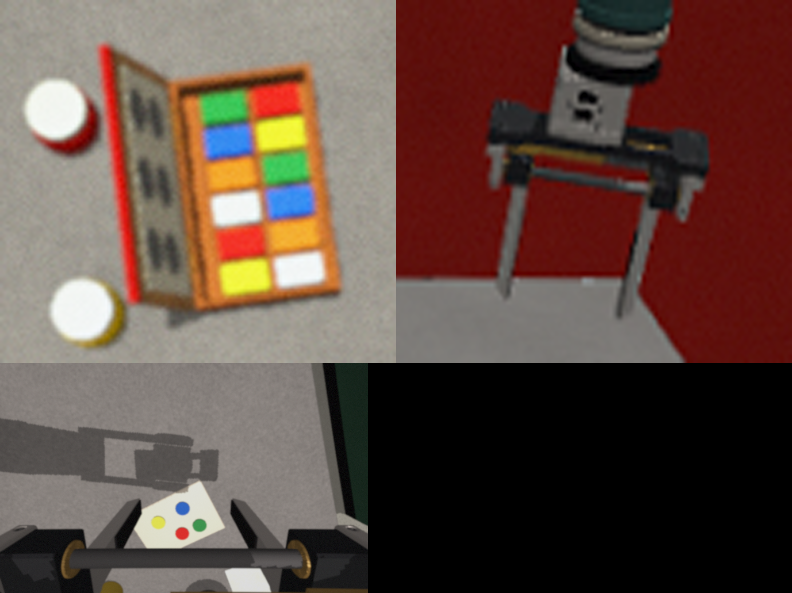

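Call:
step_arm([
  [-1, -20, -9, 0, 3],
  [-1, -65, -27, 0, 10],
  [-1, -115, -48, 0, 18],
  [-1, -165, -69, 0, 26],
  [-1, -215, -90, 0, 34],
  [-1, -265, -111, 0, 42],
  [-1, -315, -131, 0, 50],
  [-1, -360, -150, 5, 57],
  [-1, -395, -165, 15, 61],
  [-1, -412, -172, 25, 63],
  [-1, -412, -172, 31, 63],
  [-1, -412, -172, 31, 63],
])

```text
time: 2.75
tool_pos: [0.5167, 0.2118, 0.1738]
ee_rot: [-3.14, -0.001, 1.688]
wrist_force: [-0.4, 0.6, -0.6]
width: 0.0005
```

Call:
step_arm([
  [-1, -8, 0, 0, 0],
  [-1, -18, 0, 0, 0],
  [-1, -25, 0, 0, 0],
  [-1, -31, 0, 0, 0],
  [-1, -37, 0, 0, 0],
  [-1, -43, 0, 0, 0],
  [-1, -49, 0, 0, 0],
  [-1, -55, 0, 0, 0],
  [-1, -61, 0, 0, 0],
  [-1, -67, 0, 0, 0],
  [-1, -73, 0, 0, 0],
  [-1, -79, 0, 0, 0],
  [-1, -84, 0, 0, 0],
])

```text
time: 4.38
tool_pos: [0.5274, 0.1268, 0.1742]
ee_rot: [-3.141, 0.0, 1.686]
wrist_force: [-0.6, 0.5, -0.3]
width: 0.0005
```

Run:
```python
from bench import robot,cams,models
import cv2,numpy as np
s=cams.snapshot("scene");cv2.imwrite("pics/s2.png",cv2.resize(s["pixels"][100:270,260:480],None,fx=3,fy=3)[:,:,::-1])
print(models.pinpoint(s,"lid_edge"),models.pinpoint(s,"lid_hinge"))
```

```text
[{'position': [0.534, 0.1073, 0.2005], 'p': 0.95}, {'position': [0.5397, 0.4435, -0.0031], 'p': 0.36}] [{'position': [0.5291, 0.1381, 0.0587], 'p': 0.67}]
```

View pics/s2.png

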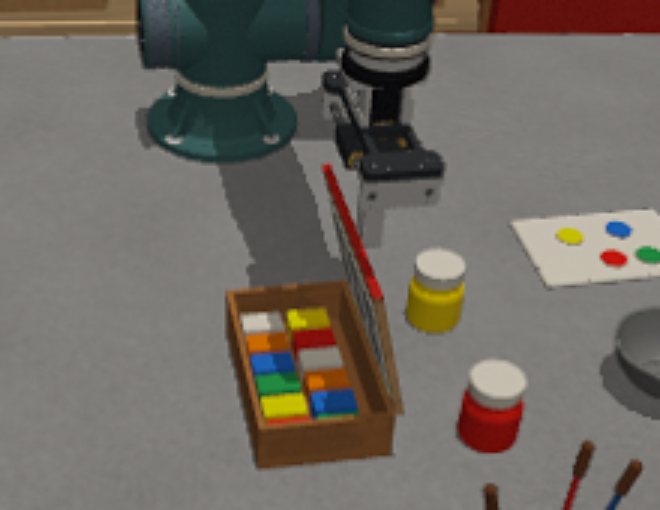

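Call:
step_arm([
  [-1, 0, 0, -30, 0],
  [-1, 0, 0, -60, 0],
  [-1, -50, 0, -62, 0],
  [-1, -95, 0, -62, 0],
  [-1, -95, 0, -30, 0],
  [-1, -95, 0, 14, 0],
  [-1, -95, 0, 14, 0],
  [-1, -95, 0, 14, 0],
  [-1, -95, 0, 14, 0],
  [-1, -95, 0, 14, 0],
  [-1, -95, 0, 14, 0],
  [-1, -95, 0, 14, 0],
  [-1, -95, 0, 14, 0],
  [-1, -95, 0, 14, 0],
  [-1, -95, 0, 14, 0],
  [-1, -95, 0, 14, 0],
  [-1, -95, 0, 14, 0],
  [-1, -95, 0, 14, 0],
  [-1, -95, 0, 14, 0],
  [-1, -95, 0, 14, 0],
])

```text
time: 7.02
tool_pos: [0.5385, 0.033, 0.1605]
ee_rot: [3.142, -0.0, 1.686]
wrist_force: [0.3, -1.0, 0.3]
width: 0.0006
```

```bash
cat > look.py <<'E'
import sys
from bench import robot,cams,models
import cv2,numpy as np
for n in sys.argv[1].split(","):
    s=cams.snapshot(n)
    if len(sys.argv)>2: cv2.imwrite(f"pics/{sys.argv[2]}{n}.png",cv2.resize(s["pixels"][100:270,260:480] if n=="scene" else s["pixels"][120:270,200:360],None,fx=3,fy=3)[:,:,::-1])
    for d in models.pinpoint(s,"lid_edge")[:1]:
        r=d["position"]-np.array([.5285,.137,.0575]);sb=r@[-.116,.993,0]
        print(n,np.round(d["position"],4),round(d["p"],2),"th",np.arctan2(r[2],-sb), "rad",np.hypot(r[2],sb))
f=[]
for i in range(3): f.append(robot.get_obs()["wrist_force"])
o=robot.get_obs();print(o["time"],o["tool_pos"],f)
E
python3 look.py scene,top
```

```text
scene [0.5428 0.0528 0.1785] 0.78 th 0.9569190945436464 rad 0.14802658739685923
top [0.5392 0.0532 0.1771] 0.63 th 0.9559600044188944 rad 0.1464129074267703
7.225 [0.53848519 0.03302587 0.16045506] [array([0.1062621 , 0.31308137, 0.04839772]), array([0.1062621 , 0.31308137, 0.04839772]), array([0.1062621 , 0.31308137, 0.04839772])]
```

Call:
step_arm([
  [-1, 0, 0, 0, 0],
  [-1, 0, 0, 0, 0],
  [-1, 0, 0, 0, 0],
  [-1, 0, 0, 0, 0],
  [-1, 0, 0, 0, 0],
  [-1, 0, 0, 0, 0],
  [-1, 0, 0, 0, 0],
  [-1, 0, 0, 0, 0],
])

```text
time: 8.22
tool_pos: [0.5385, 0.033, 0.1605]
ee_rot: [3.142, -0.0, 1.686]
wrist_force: [-0.1, 0.1, -0.8]
width: 0.0004
```

```bash
python3 look.py scene,top a
```

```text
scene [0.5411 0.0458 0.1736] 0.63 th 0.900571517178773 rad 0.14814681683465225
top [0.5409 0.049  0.1727] 0.72 th 0.9139727050018881 rad 0.1454663491731335
8.425 [0.53851412 0.03300531 0.16049071] [array([ 0.03484591, -0.75041035, -0.16668841]), array([ 0.03484591, -0.75041035, -0.16668841]), array([ 0.03484591, -0.75041035, -0.16668841])]
```

View pics/ascene.png

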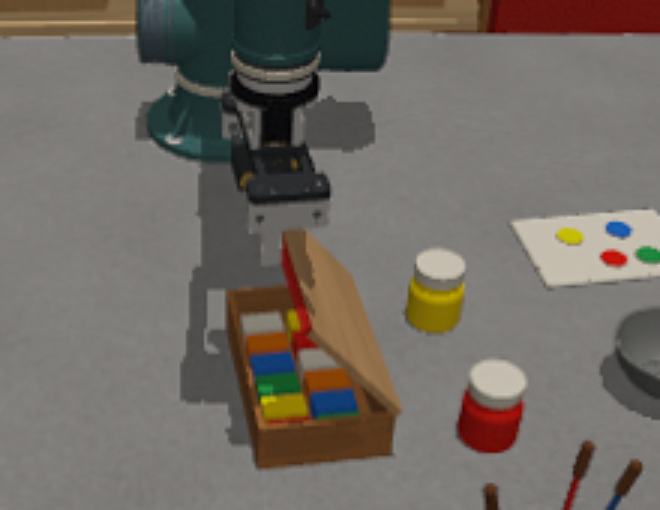

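Call:
step_arm([
  [-1, -2, 0, 3, 0],
  [-1, -5, 0, 6, 0],
  [-1, -7.5, 0, 9.5, 0],
  [-1, -10, 0, 13, 0],
  [-1, -12.7, 0, 15.7, 0],
  [-1, -15.3, 0, 18.5, 0],
  [-1, -18, 0, 21.2, 0],
  [-1, -20.3, 0, 24, 0],
  [-1, -22.7, 0, 27, 0],
  [-1, -25, 0, 30, 0],
  [-1, -27.2, 0, 33, 0],
  [-1, -29.4, 0, 36, 0],
  [-1, -31.4, 0, 39.2, 0],
  [-1, -33.4, 0, 42.4, 0],
  [-1, -35.3, 0, 45.5, 0],
  [-1, -37.2, 0, 48.6, 0],
  [-1, -37.2, 0, 48.6, 0],
  [-1, -37.2, 0, 48.6, 0],
  [-1, -37.2, 0, 48.6, 0],
])

```text
time: 10.8
tool_pos: [0.5425, -0.0038, 0.1118]
ee_rot: [-3.141, -0.0, 1.686]
wrist_force: [1.7, -1.3, -0.1]
width: 0.0
```

```bash
python3 look.py scene,top,scene,top
```

```text
scene [0.5464 0.0081 0.129 ] 0.71 th 0.5026026252387179 rad 0.1484301906311853
top [0.5474 0.0101 0.1278] 0.63 th 0.5015712265668992 rad 0.14621347836916404
scene [0.5474 0.0084 0.1313] 0.76 th 0.5166812503451544 rad 0.14939351934016418
top [0.5484 0.0071 0.1275] 0.86 th 0.48980203781995224 rad 0.14879332532344994
11.2 [ 0.54256132 -0.00381765  0.11177576] [array([-0.87586383, -1.14838411, -0.51873396]), array([-0.87586383, -1.14838411, -0.51873396]), array([-0.87586383, -1.14838411, -0.51873396])]
```

Call:
step_arm([
  [-1, -1.2, 0, 2.2, 0],
  [-1, -2.4, 0, 4.5, 0],
  [-1, -3.5, 0, 6.7, 0],
  [-1, -4.5, 0, 9, 0],
  [-1, -5.6, 0, 11.2, 0],
  [-1, -6.5, 0, 13.5, 0],
  [-1, -7.2, 0, 15.2, 0],
  [-1, -7.9, 0, 17, 0],
  [-1, -8.5, 0, 18.7, 0],
  [-1, -9, 0, 20.5, 0],
  [-1, -9, 0, 20.5, 0],
  [-1, -9, 0, 20.5, 0],
])

```text
time: 12.7
tool_pos: [0.5439, -0.013, 0.0914]
ee_rot: [3.142, 0.0, 1.686]
wrist_force: [-0.0, -1.0, 0.4]
width: 0.0005
```

```bash
python3 look.py scene,top,scene,top
```

```text
scene [ 0.548  -0.0027  0.1086] 0.93 th 0.347724756393197 rad 0.1499590825952533
top [ 0.547  -0.0016  0.1099] 0.63 th 0.3586707805416385 rad 0.14927502894201697
scene [ 0.5492 -0.0016  0.109 ] 0.72 th 0.3524220497822081 rad 0.14920097506718916
top [ 0.5444 -0.0032  0.1063] 0.79 th 0.3330575394251678 rad 0.14926556859838777
13.1 [ 0.54385106 -0.01296453  0.09144814] [array([ 0.45215408, -1.77040367, -0.79958366]), array([ 0.45215408, -1.77040367, -0.79958366]), array([ 0.45215408, -1.77040367, -0.79958366])]
```

Call:
step_arm([
  [-1, -0.3, 0, 1.7, 0],
  [-1, -0.8, 0, 3.4, 0],
  [-1, -1.4, 0, 5.2, 0],
  [-1, -2, 0, 6.9, 0],
  [-1, -2, 0, 6.9, 0],
])

```text
time: 13.72
tool_pos: [0.5441, -0.0151, 0.0843]
ee_rot: [3.142, 0.0, 1.686]
wrist_force: [-0.3, -2.8, 0.6]
width: 0.0005
```

```bash
python3 look.py scene,top,scene,top
```

```text
scene [ 0.5492 -0.0038  0.1005] 0.63 th 0.29361853370764174 rad 0.1485741460798614
top [ 0.5458 -0.005   0.1002] 0.95 th 0.2901486426302203 rad 0.149251301380725
scene [ 0.453  -0.5088  0.0066] 0.69 th -0.0802985547834366 rad 0.6345660969969638
top [ 0.5452 -0.0025  0.1025] 0.66 th 0.31004244964594563 rad 0.14749307863249042
14.125 [ 0.54412308 -0.01502625  0.08457475] [array([-0.41186975, -3.05755506,  0.602873  ]), array([-0.41186975, -3.05755506,  0.602873  ]), array([-0.41186975, -3.05755506,  0.602873  ])]
```

Call:
step_arm([
  [-1, -0.5, 0, 1.8, 0],
  [-1, -1.0, 0, 3.6, 0],
  [-1, -1.5, 0, 5.4, 0],
  [-1, -1.9, 0, 7.2, 0],
  [-1, -2.3, 0, 9, 0],
  [-1, -2.7, 0, 10.8, 0],
  [-1, -3.1, 0, 12.6, 0],
  [-1, -3.4, 0, 14.4, 0],
  [-1, -3.4, 0, 14.4, 0],
])

```text
time: 15.25
tool_pos: [0.5445, -0.0186, 0.0698]
ee_rot: [3.141, 0.001, 1.686]
wrist_force: [0.2, -5.6, -0.8]
width: 0.0003
```

```bash
python3 look.py scene,top,scene,top
```

```text
scene [ 0.549  -0.0084  0.0877] 0.61 th 0.20294497205874498 rad 0.1498352305168581
top [ 0.5461 -0.0071  0.0873] 0.95 th 0.2025143526252378 rad 0.14816071902636677
scene [ 0.5512 -0.0072  0.088 ] 0.82 th 0.20618421325147412 rad 0.1489792960328381
top [ 0.547  -0.0095  0.0852] 0.78 th 0.18548639421712587 rad 0.15019687753162514
15.65 [ 0.54452825 -0.01858043  0.06994347] [array([ 0.86067116, -5.17213455, -0.71060071]), array([ 0.86067116, -5.17213455, -0.71060071]), array([ 0.86067116, -5.17213455, -0.71060071])]
```

Call:
step_arm([
  [-1, -0.4, 0, 1.9, 0],
  [-1, -0.8, 0, 3.7, 0],
  [-1, -1.1, 0, 5.6, 0],
  [-1, -1.4, 0, 7.4, 0],
  [-1, -1.7, 0, 9.3, 0],
  [-1, -1.9, 0, 11.1, 0],
  [-1, -2.1, 0, 13, 0],
  [-1, -2.2, 0, 14.5, 0],
  [-1, -2.2, 0, 14.5, 0],
])

```text
time: 16.77
tool_pos: [0.5448, -0.0207, 0.0552]
ee_rot: [3.141, 0.0, 1.686]
wrist_force: [0.5, -3.9, -0.9]
width: 0.0004
```

```bash
python3 look.py scene,top,scene,top
```

```text
scene [ 0.551  -0.0128  0.0715] 0.71 th 0.0922314396057109 rad 0.15200747813828108
top [ 0.5471 -0.0101  0.0692] 0.75 th 0.07876919325073557 rad 0.1486889381844191
scene [ 0.5502 -0.0109  0.0714] 0.74 th 0.09278292914362223 rad 0.15002720435844294
top [ 0.5498 -0.0109  0.0712] 0.61 th 0.09148366618966389 rad 0.14996260053843427
17.175 [ 0.54477843 -0.0206656   0.05532574] [array([ 1.0347001 , -4.77257794, -0.05101775]), array([ 1.0347001 , -4.77257794, -0.05101775]), array([ 1.0347001 , -4.77257794, -0.05101775])]
```

Call:
step_arm([
  [-1, -0.1, 0, 1.9, 0],
  [-1, -0.2, 0, 3.7, 0],
  [-1, -0.3, 0, 5.5, 0],
  [-1, -0.4, 0, 7.3, 0],
  [-1, -0.5, 0, 9.1, 0],
  [-1, -0.5, 0, 10.9, 0],
  [-1, -0.6, 0, 12.7, 0],
  [-1, -0.6, 0, 14.4, 0],
  [-1, -0.6, 0, 15.8, 0],
  [-1, -0.6, 0, 17, 0],
  [-1, -0.6, 0, 17, 0],
])

```text
time: 18.55
tool_pos: [0.5457, -0.0214, 0.0396]
ee_rot: [3.139, 0.001, 1.686]
wrist_force: [1.3, -4.9, 2.6]
width: -0.0001
```

```bash
python3 look.py scene,top,scene,top
```

```text
scene [ 0.5478 -0.0117  0.0559] 0.93 th -0.010673526713715555 rad 0.1499064389024367
top [ 0.5476 -0.0079  0.0572] 0.72 th -0.002053366933547523 rad 0.14610160800514826
scene [ 0.5514 -0.01    0.0595] 0.61 th 0.013455656866826482 rad 0.148640855859888
top [ 0.5456 -0.0113  0.0586] 0.83 th 0.007370273021669541 rad 0.14924955366851186
18.95 [ 0.54567327 -0.02136863  0.03958289] [array([ 0.21084536, -4.50020057,  2.88348997]), array([ 0.21084536, -4.50020057,  2.88348997]), array([ 0.21084536, -4.50020057,  2.88348997])]
```

Call:
step_arm([
  [-1, -2, 0, 0, 0],
  [-1, -8, 0, 0, 0],
  [-1, -25, 0, 0, 0],
  [-1, -50, 0, 0, 0],
  [-1, -70, 0, 0, 0],
  [-1, -70, 0, -40, 0],
  [-1, -70, 0, -90, 0],
  [-1, -70, 0, -120, 0],
  [-1, -70, 0, -120, 0],
  [-1, -70, 0, -120, 0],
])

```text
time: 20.2
tool_pos: [0.552, -0.0907, 0.1567]
ee_rot: [-3.139, -0.001, 1.686]
wrist_force: [-1.0, 0.1, -0.2]
width: 0.0008
```

```bash
python3 look.py scene,top f
python3 - <<'E'
from bench import cams,models
import numpy as np
s=cams.snapshot("scene")
for l in ["red_pot","yellow_pot","water_bowl","glue","palette","tray","brush"]:
    print(l,[np.round(d["position"],3).tolist() for d in models.pinpoint(s,l)[:1]])
E
```

```text
scene [ 0.549  -0.0138  0.0577] 0.94 th 0.0013147300119223193 rad 0.15212253147302018
top [ 0.5473 -0.0142  0.0577] 0.63 th 0.0013130037674567846 rad 0.15232253130039564
20.4 [ 0.55186643 -0.0903269   0.15640435] [array([-0.13394655, -0.02432979,  0.32990577]), array([-0.13394655, -0.02432979,  0.32990577]), array([-0.13394655, -0.02432979,  0.32990577])]
red_pot [[0.608, 0.252, -0.004]]
yellow_pot [[0.426, 0.223, 0.0]]
water_bowl [[0.538, 0.446, -0.0]]
glue [[0.449, -0.507, 0.003]]
palette [[0.298, 0.449, -0.0]]
tray [[0.622, -0.432, -0.006]]
brush [[0.328, -0.38, 0.001]]
```

View pics/fscene.png

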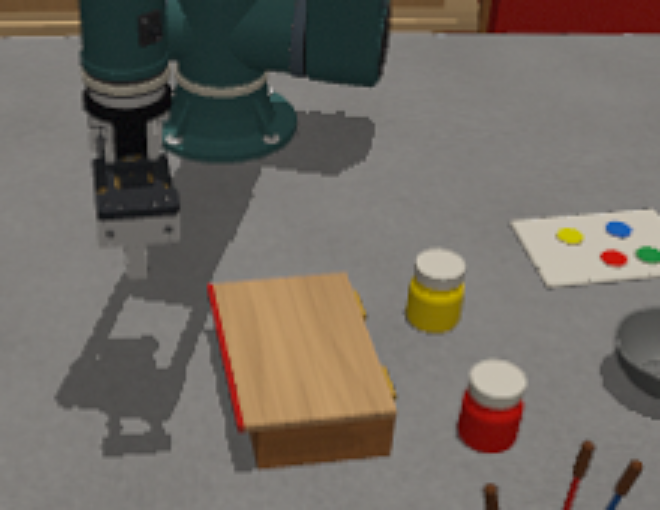

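The lid is flat and shut, the hand is clear of it, and nothing else has moved.

```bash
python3 -c "
from bench import robot
print(robot.close_job())"
```

```text
the job is handed in; nothing more can be done
None
```

The lid is shut and the job is handed in, at about 20 s of the 61 s allowed. No verdict was reported.

- **Tipping:** I pushed the lid forward past upright from behind with the shut fingers, to about 1.36 rad.
- **Catching:** I moved the fingers over to the front and held the lid at about 0.9 rad for roughly a second. Camera estimates in that second went from about 0.95 to 0.9 rad. The contact force was within the sensor noise, so I judged the catch from the lid stopping at the finger.
- **Lowering:** It took about 10 s, including stops at about 0.5, 0.35, 0.3, 0.2 and 0.1 rad to check. The tool can only point down, so the fingers could not go under the lip. Instead they held the lid's front edge by light pressure and friction. I read at most about 5.6 N between moves, against the 25 N limit.
- **Last checks:**
  - Lid angle: about 0.001 rad from both cameras. Four readings just before the fingers left ranged from -0.011 to 0.013 rad.
  - Contact: wrist force was near zero, and the hand was clear of the lid.
  - Loose things: the scene camera put all seven within about 4 mm of where it found them at the start, which is within its accuracy.
  - Not measured: lid speed. I only estimated it from the finger motion, at about 0.1 rad/s over the last stretch.

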